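# Move the lamp section to the next hole

### The arm

A 6-joint arm with a two-finger parallel gripper is mounted at the origin on the work surface. World frame = base frame: x ahead of the robot, y to its left, z up, the work surface at z = 0. Lengths are in m, angles in rad, forces in N, time in s.
With the tool pointing down it reaches from about 0.325 to 0.9 m from the base axis. Payload 6.1 kg.
Tool frame: the origin (TCP) lies between the finger pads; the fingertips stand env.tip_extent ahead of it and the grasp point (between the pads) lies 2 mm behind it (env.tip_extent is the distance from the TCP to the fingertips, in m); z points along the fingers, y is the direction in which the jaws open and shut (so a half turn about z gives the same grasp; the last joint's range is limited). The gripper opens to 85 mm and grips with 20 to 120 N. Pads are 22 mm wide; open, the fingers measure 114 mm over their backs; the gripper's body (76 mm by 85 mm) begins 54 mm behind the grasp point. The pads swing forward as they close: fully open they stand 13 mm farther back than shut.
Start: joints at [-1.285, 0.22, 1.526, -0, 1.395, -0.126], TCP at [0.25, -0.573, 0.248] pointing down, gripper open.
Joint ranges: [-2.98, 2.98], [-0.91, 2.08], [0.09, 2.57], [-1.24, 4.39], [0.2, 2.65], [-2.68, 2.68]. Speed limits (rad/s): [2.57, 2.57, 3.01, 3.14, 3.14, 3.14].

### API

Orientations are given as a rotation vector (axis times angle).
In Python, from station import env, jaws, kinematics, sensors, capture, camera_model, workorder gives the robot as it stands. The module is installed in compiled form; this text tells all that it offers. Calls block until the motion is done:
- env.move_to(position, orientation): joint-space move of the TCP to a pose.
- env.move_straight(position, frame=None, speed=0.15): straight line of the TCP; frame=None keeps the orientation; speed is the mean speed in m/s.
- env.move_joints(angles): joint-space move.
- jaws.set_gripper(opening, grasp_force=None): finger opening in m; grasp_force is the grip in N (None keeps the last); returns when the fingers have stopped.
- env.pause(seconds).
- kinematics.ik(position, orientation): joint angles nearest the present ones, or None.
- sensors.get_obs(): the state.
- capture(name): name is "scene" or "side" or "wrist"; returns (picture, depth): 480x640x3 uint8, blue, green, red; 480x640 float32, m along the optical axis (not along the pixel's ray), 0 where there is no reading.
- camera_model(name): a dict with "fx", "fy", "cx", "cy" (pixels), "cam_to_world" (4x4, takes a point from camera to world coordinates). Camera axes: x right, y up, looking along -z (the intrinsics and any distortion apply to the point x, -y, -z); pixel columns grow to the right and rows downward; lengths in m; the calibration is good to about 2 mm. The wrist camera is an equidistant fisheye: a pixel r from the principal point sees the ray r / f radians off the axis. A picture is of the moment at which its call begins: read the wrist's pose just before it. camera_model takes no time and is no camera call; for the wrist camera it gives the pose at the moment of the call.
A pose or a line that the arm cannot do raises env.Unreachable and nothing moves.
- workorder.close_job(): hands the job in, once; it reports no verdict.
The state is a dict: "clock": time; "q": joint angles; "joint_velocities": joint speeds; "effort": joint torques, N m; "position": TCP position; "orientation": TCP orientation; "ft_force": force on the tool from outside, world axes, zero at the start; "ft_torque": the same for the moment, N m; "grip_width": finger opening in m.
Only numpy, scipy, OpenCV 4.12 (cv2) and the standard library are available. Lean on these libraries where they do the work, as an engineer would, in place of code of your own. Each camera call takes 0.05 s, during which the arm holds its last target.

### The job

The ear defenders have been hung on the lamp stand's tube, in the way of its sliding section: lift them up and off and stand them on their cups on the cork mat, then let go. After that pull the black lock knob up, slide the lamp section one hole along towards the taller end plate and let the pin drop fully home in that hole. Finish with the gripper still holding the knob, pin fully home, and leave the other things on the bench where they are.

Things in the scene. Friction and masses are not known exactly. Their poses are not given: they have to be found in the camera images.
- stand: Lamp stand fixed to the bench: steel base plate 110 x 330 x 12 mm; above it a level aluminium tube 30 mm square, top face 150 mm up, along the stand's y. Origin on the bench under the tube's middle hole; z up, +y along the tube to the taller end plate. Tube top has 3 holes at y = -90, 0, +90 mm, 14 mm long, for a 10 mm round-ended pin.
- tall_end (a point): Top middle of the taller of the two end plates that carry the tube (44 x 10 mm, upright): at the stand's y = +165 mm, 185 mm above the bench. The other plate, at y = -140 mm, is only as high as the tube, 150 mm.
- next_hole (a point): Centre of the hole nearest the taller end plate (stand y = +90 mm), in the tube's top face, 150 mm above the bench: where the pin must go. At the start it lies under or close to the hung ear defenders.
- section (a joint): Travel (m) of the lamp section along stand +y. 0: middle hole (start, within 1 mm); 0.09: next hole; stops at -0.094, +0.100. Grey block round the tube, 42 x 70 (along tube) x 42 mm, top 156 mm up; black lamp head, 68 mm across, on an arm 98 mm beyond the tube (stand +x). Slides with about 1.5 N friction when the pin is out.
- plunger (a joint): Lift (m) of the lock plunger on the section. 0: pin fully home, 14 mm deep in a hole; from 0.014 the pin is clear of the tube and the section slides; 0.020: upper stop. A spring pulls it down with 4 N at 0, 8.4 N at 0.020; if let down between holes the pin rests on the tube at about 0.014.
- knob: Black round lock knob on the plunger, above the section: 26 mm diameter, 26 mm high, axis upright. Origin at the centre of its underside, 181 mm above the bench when the pin is home. It rises and travels with plunger and section. Below it a steel housing 18 mm in diameter, up to 178 mm above the bench.
- knob_mid (a point): Middle of the lock knob, on its axis, 13 mm above its underside: 194 mm above the bench when the pin is home.
- earmuffs: Ear defenders: rigid dark upside-down U, about 0.24 kg, 146 (own x) x 56 (own y) x 128 mm high, with two flat-bottomed cups 27 mm thick, 66 mm high, 86 mm apart inside. Origin midway between the cups at the level of their undersides, z up. Hung astride the tube, own x across it, 86 to 100 mm from the knob towards the taller end plate; origin then 40 mm above the bench.
- headband (a point): Middle of the ear defenders' headband pad, 119 mm above their origin. The pad is a block 60 mm (their x) by 40 mm (their y) by 18 mm high; its underside rests on the tube at the start, so grip it across the 40 mm with the fingertips above the tube. The cups are off the tube when their undersides are above 150 mm; the knob's top is at 207 mm.
- mat: Cork mat, 200 x 200 x 4 mm, fixed flat on the bench left or right of the stand (its place is swapped with the grey tray). Origin at the centre of its underside.
- tray: Bystander, fixed: grey plastic tray with small parts, 170 x 150 x 45 mm. Origin at the centre of its underside. On the other side from the mat.
- reel: Bystander: white wire reel standing on end, 66 mm diameter, 50 mm high, behind the stand. Origin at the centre of its underside.
- jar: Bystander: grey jar with steel cap, 52 mm diameter, 75 mm high, behind the stand. Origin at the centre of its underside.
- carton: Bystander: small cardboard carton 60 x 90 x 45 mm, behind the stand below the lamp. Origin at the centre of its underside.
- tape: Bystander: roll of paper tape lying flat, 68 mm outside, 48 mm inside diameter, 20 mm high, in front of the stand. Origin at the centre of its underside.
- screwdriver: Bystander: screwdriver with black handle lying in front of the stand, roughly along the tube. Origin on the bench below its middle.
Not all that is in view belongs to the job. Leave any blue or purple look-alike of the earmuffs alone.

How it is judged:
On the way, in this order (a step that is already met when the one before it is completed fails the run):
1. ear defenders lifted clear of the tube, cups above its top, the section still locked in its first hole (height (world z) of earmuffs above 0.152 m and contact force between earmuffs and stand below 0.05 N and value of joint section between -0.008 and 0.008 m), for 0.1 s.
2. ear defenders standing on their cups on the mat, let go, the section still locked in its first hole (horizontal distance between earmuffs and mat below 0.08 m and angle between earmuffs's own z axis and vertical below 0.15 rad and height (world z) of earmuffs below 0.015 m and contact force between the fingers and earmuffs below 0.05 N and contact force between earmuffs and mat above 0.5 N and linear speed of earmuffs below 0.03 m/s and value of joint section between -0.008 and 0.008 m), for 0.2 s.
3. lock knob pulled up with the section at its first hole (value of joint plunger above 0.011 m and value of joint section between -0.008 and 0.008 m), for 0.05 s.
At the end, for the whole second after the job is handed in: Section at the next hole (85 to 95 mm) and at rest, plunger within 3 mm of home, fingers on the knob with over 1 N; ear defenders upright (within 0.15 rad) on their cups on the mat, origin within 80 mm of its centre and under 15 mm up, at rest, untouched by the fingers (value of joint section between 0.085 and 0.095 m and value of joint plunger below 0.003 m and contact force between the fingers and knob above 1 N and velocity of joint section between -0.01 and 0.01 m/s and horizontal distance between earmuffs and mat below 0.08 m and angle between earmuffs's own z axis and vertical below 0.15 rad and height (world z) of earmuffs below 0.015 m and contact force between the fingers and earmuffs below 0.05 N and contact force between earmuffs and mat above 0.5 N and linear speed of earmuffs below 0.03 m/s); the arm keeps its last pose, push and grip.
It fails at once if a bystander moved by more than 30 mm (distance of any of tray, reel, jar, carton, tape, screwdriver from where it was at the start of the episode above 0.03 m).
It also fails if it takes over 61 s, if anything falls off the work surface, if the arm or the gripper's body presses on something with over 40 N, if the wrist force passes 120 N, or if a joint passes its speed limit or range.

## Working session

There is one attempt and no reset: what is moved stays moved. The work goes in short steps, each a Python script; the robot and the scene stay as the last script left them, time stands still between calls to the robot, and variables do not carry over. Pictures are saved under pics/ and viewed, and the job is handed in when it is done.

```bash
mkdir -p pics; ls
python3 - <<'E'
from station import env, jaws, kinematics, sensors, capture, camera_model, workorder
import cv2, numpy as np
for n in ("scene","side","wrist"):
    m=camera_model(n)
    p,d=capture(n); cv2.imwrite(f"pics/{n}0.png",p); np.savez(f"{n}0.npz",p=p,d=d,**{k:np.array(v) for k,v in m.items()})
    print(n,{k:np.round(v,3).tolist() for k,v in m.items() if not isinstance(v,str)})
o=sensors.get_obs(); print(o, env.tip_extent)
E
```

```text
pics
scene {'fx': 478.497, 'fy': 478.497, 'cx': 315.951, 'cy': 237.49, 'cam_to_world': [[0.04, -0.74, 0.671, 1.22], [0.999, 0.035, -0.021, -0.017], [-0.008, 0.671, 0.741, 0.902], [0.0, 0.0, 0.0, 1.0]]}
side {'fx': 508.834, 'fy': 508.834, 'cx': 321.914, 'cy': 242.216, 'cam_to_world': [[-0.86, 0.33, -0.389, 0.159], [-0.509, -0.521, 0.685, 0.635], [0.023, 0.787, 0.616, 0.705], [0.0, 0.0, 0.0, 1.0]]}
wrist {'fx': 371.648, 'fy': 371.648, 'cx': 317.136, 'cy': 234.667, 'cam_to_world': [[0.4, 0.866, 0.298, 0.327], [-0.916, 0.38, 0.127, -0.538], [-0.003, -0.324, 0.946, 0.373], [0.0, 0.0, 0.0, 1.0]]}
{'clock': 0.15, 'q': array([-1.28508733e+00,  2.21043849e-01,  1.52738659e+00,  2.64894495e-05,
        1.39472265e+00, -1.26102229e-01]), 'joint_velocities': array([ 0.00050652, -0.00243641, -0.00367667, -0.00196399, -0.00092033,
        0.00020683]), 'effort': array([ 2.14704305e-03, -4.97485614e+01, -3.89903784e+01, -2.63034080e-04,
        7.11898872e-03, -3.64356515e-05]), 'position': array([ 0.25004004, -0.57229968,  0.24743097]), 'orientation': array([-3.07370722e+00, -6.41984724e-01,  1.54493168e-04]), 'ft_force': array([ 0.23938268, -0.17138894, -0.03547366]), 'ft_torque': array([-0.03673524, -0.00439186, -0.03294482]), 'grip_width': 0.0852355814606151} 0.017
```

View pics/scene0.png

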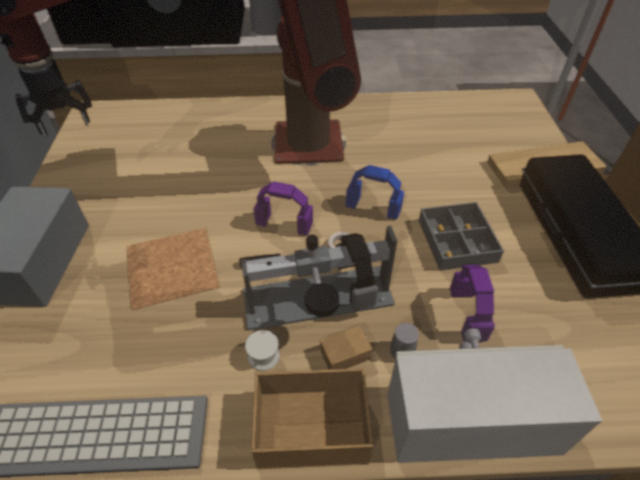

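View pics/side0.png

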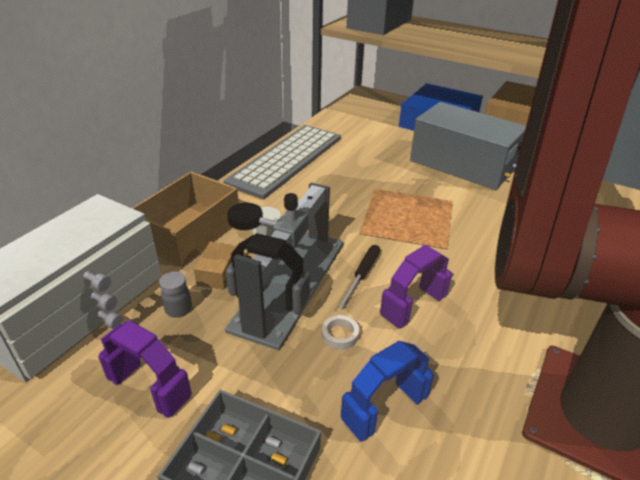

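View pics/wrist0.png

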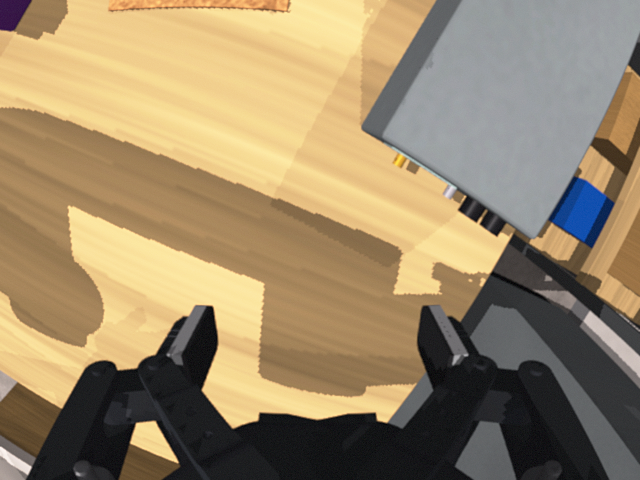

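The scene picture shows the dark ear defenders astride the tube near (360,270), next to the tall plate (391,255), with the knob at (312,243) and the mat at (172,268). The look-alikes are purple at (284,205), blue at (376,190) and purple at (474,300). I'll enlarge a crop to confirm.

Run:
```python
import cv2
p=cv2.imread('pics/scene0.png'); c=p[215:335,230:410]; cv2.imwrite('pics/crop_scene.png',cv2.resize(c,None,fx=4.4,fy=4.4,interpolation=cv2.INTER_CUBIC))
p=cv2.imread('pics/side0.png'); c=p[175:355,215:355]; cv2.imwrite('pics/crop_side.png',cv2.resize(c,None,fx=3.3,fy=3.3,interpolation=cv2.INTER_CUBIC))
```

```text
(no output)
```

View pics/crop_scene.png

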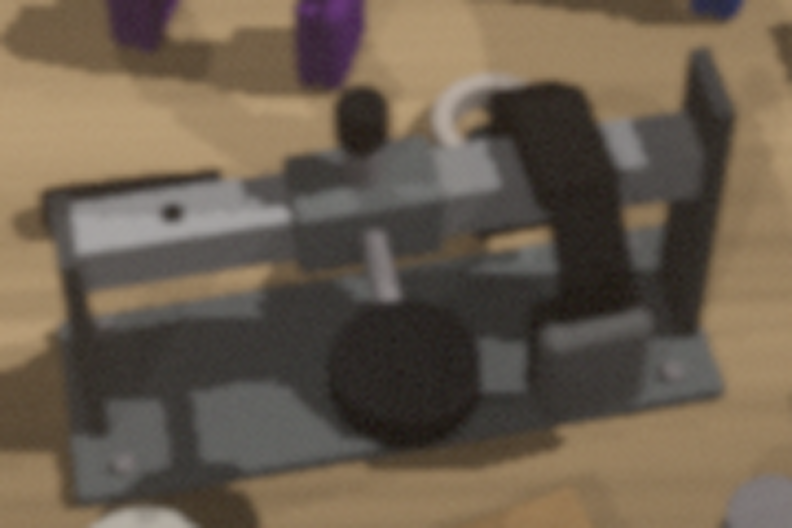

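View pics/crop_side.png

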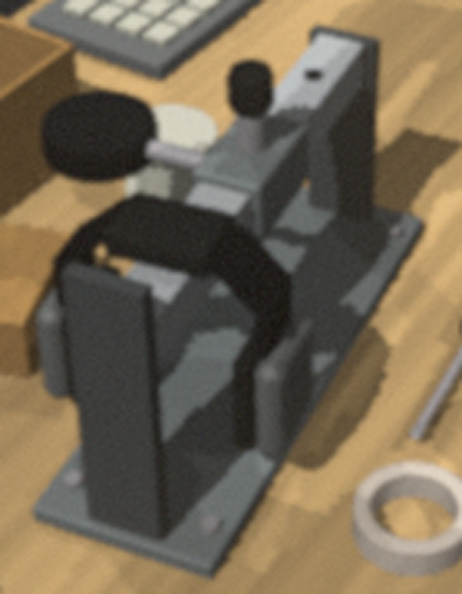

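The crops confirm the only dark, uncoloured set: pad at about scene (353,240), side (262,245). The hole at y=-90 is at scene (269,263), side (310,198), and the knob middle is at (312,242) and (291,202). Next I'll compute positions.

```bash
cat > h.py <<'E'
import numpy as np, cv2
def load(n):
    return np.load(n+'.npz')
def ray(f,u,v):
    M=f['cam_to_world']; d=np.array([(u-f['cx'])/f['fx'],-(v-f['cy'])/f['fy'],-1.0])
    return M[:3,3],M[:3,:3]@d
def atz(f,u,v,z):
    o,d=ray(f,u,v); return o+d*(z-o[2])/d[2]
def cloud(f):
    d=f['d']; v,u=np.mgrid[0:480,0:640]; M=f['cam_to_world']
    P=np.stack([(u-f['cx'])/f['fx']*d,-(v-f['cy'])/f['fy']*d,-d],-1)
    W=P@M[:3,:3].T+M[:3,3]; W[d==0]=np.nan; return W
E
python3 - <<'E'
from h import *
np.set_printoptions(precision=4,suppress=True)
s=load('scene0'); k=load('side0')
S=lambda x,y,z:atz(s,230+x/4.4,215+y/4.4,z)
K=lambda x,y,z:atz(k,215+x/3.3,175+y/3.3,z)
print('hole',S(172,212,.15),K(313,75,.15))
print('knobmid',S(361,122,.194),K(251,88,.194))
print('base corners scene',S(78,500,.012),S(722,390,.012)); print('base side',K(40,510,.012),K(212,575,.012),K(422,220,.012))
print('tall', K(65,267,.185),K(158,290,.185),S(706,50,.185),S(732,118,.185))
for n,f in(('scene',s),('side',k)):
    W=cloud(f); p=f['p'].astype(int)
    x,y,z=W[...,0],W[...,1],W[...,2]
    for lo,hi,nm in((.16,.176,'pad'),(.2,.212,'knobtop'),(.18,.19,'tall')):
        m=(z>lo)&(z<hi)&(x>.45)&(x<.75)&(y>-.25)&(y<.25)
        if nm=='pad': m&=(p.max(-1)<60)
        v,u=np.where(m); 
        if len(u): print(n,nm,len(u),'u',u.min(),u.max(),'v',v.min(),v.max(),'mean',W[m].mean(0),'min',W[m].min(0),'max',W[m].max(0))
# mat, colour
    h=cv2.cvtColor(f['p'],cv2.COLOR_BGR2HSV)
    # mat z
    m=(abs(z-.004)<.012)&(h[...,0]>3)&(h[...,0]<16)&(h[...,1]>100)
    n_,l,st,c=cv2.connectedComponentsWithStats(m.astype('u1')); 
    i=1+np.argmax(st[1:,4]); print('mat',st[i],c[i],W[l==i].mean(0), cv2.minAreaRect(W[l==i][:,:2].astype('f4')))
E
```

```text
hole [ 0.6043 -0.0938  0.15  ] [ 0.6024 -0.0924  0.15  ]
knobmid [ 0.5921 -0.0057  0.194 ] [ 0.589  -0.0053  0.194 ]
base corners scene [ 0.6702 -0.1488  0.012 ] [0.6204 0.1737 0.012 ]
base side [0.6104 0.1761 0.012 ] [0.505  0.1643 0.012 ] [ 0.5577 -0.1616  0.012 ]
tall [0.5863 0.1621 0.185 ] [0.5384 0.1522 0.185 ] [0.5465 0.1575 0.185 ] [0.5895 0.1632 0.185 ]
scene pad 537 u 344 394 v 233 263 mean [0.5858 0.0913 0.1668] min [0.5458 0.0611 0.16  ] max [0.621  0.1617 0.1754]
scene knobtop 115 u 305 317 v 234 245 mean [ 0.5935 -0.0072  0.2059] min [ 0.5799 -0.0195  0.2   ] max [0.6037 0.0044 0.2094]
scene tall 120 u 305 396 v 225 250 mean [0.5727 0.1272 0.185 ] min [ 0.5443 -0.0198  0.1802] max [0.6037 0.1636 0.1898]
mat [ 127  228   93   82 5389] [170.1961 268.0611] [ 0.4869 -0.3457  0.0037] ((0.47829675674438477, -0.34698760509490967), (0.20919166505336761, 0.20272913575172424), 16.33254623413086)
side pad 686 u 234 288 v 234 276 mean [0.5746 0.098  0.166 ] min [0.5426 0.0652 0.16  ] max [0.6154 0.1675 0.1752]
side knobtop 110 u 283 297 v 193 202 mean [ 0.5883 -0.0015  0.205 ] min [ 0.5783 -0.0137  0.2003] max [0.6009 0.0098 0.2079]
side tall 218 u 233 297 v 204 267 mean [0.5687 0.1261 0.1844] min [ 0.5423 -0.0103  0.18  ] max [0.6019 0.1679 0.19  ]
mat [ 522  345  118  135 5582] [570.5643 423.9708] [0.044  0.0464 0.011 ] ((0.023668020963668823, -0.006427928805351257), (0.1604515016078949, 0.22548042237758636), 0.1602456420660019)
```

```bash
cat >> h.py <<'E'
TH=0.152
XA=np.array([np.cos(TH),np.sin(TH)]); YA=np.array([-np.sin(TH),np.cos(TH)])
def down(phi): return np.pi*np.array([np.cos(phi/2),np.sin(phi/2),0])
E
python3 - <<'E'
from h import *
np.set_printoptions(precision=4,suppress=True)
O=np.array([.5905,-.0045])
for n in('scene0','side0'):
    f=load(n);W=cloud(f);p=f['p'].astype(int)
    q=W[...,:2]-O; sx=q@XA; sy=q@YA; z=W[...,2]
    m=(z>.161)&(z<.178)&(p.max(-1)<75)&(sy>.05)&(sy<.145)&(abs(sx)<.06)
    print(n,m.sum(),'sx',np.percentile(sx[m],[1,5,50,95,99]),'sy',np.percentile(sy[m],[1,5,50,95,99]),'z',np.percentile(z[m],[5,50,95]))
    m2=m&(abs(sx)<.028)
    print(cv2.minAreaRect(np.c_[sx[m2],sy[m2]].astype('f4')))
    m=(z>.1)&(z<.135)&(p.max(-1)<75)&(sy>.05)&(sy<.145)&(abs(sx)<.09)&(abs(sx)>.03)
    for s in(-1,1):
        mm=m&(sx*s>0)
        if mm.sum()>20: print(' band side',s,mm.sum(),'sy',np.percentile(sy[mm],[2,50,98]),'sx',np.percentile(sx[mm],[2,50,98]))
    mm=(z>.2)&(z<.21)&(np.hypot(sx,sy)<.03); print(' knob top',mm.sum(),np.percentile(sx[mm],[1,99]),np.percentile(sy[mm],[1,99]))
f=load('scene0'); p=f['p'][215:315,115:230]; cv2.imwrite('pics/mat.png',cv2.resize(p,None,fx=6,fy=6,interpolation=cv2.INTER_CUBIC))
E
```

```text
scene0 482 sx [-0.0273 -0.0212  0.0095  0.0363  0.0402] sy [0.0704 0.0722 0.0895 0.1071 0.1095] z [0.1622 0.1674 0.1699]
((0.0008727461099624634, 0.08949823677539825), (0.05457083880901337, 0.0395076610147953), 5.145134925842285)
 band side -1 26 sy [0.068  0.0737 0.0788] sx [-0.0589 -0.0512 -0.0482]
 band side 1 214 sy [0.0676 0.0888 0.1172] sx [0.0506 0.0639 0.0763]
 knob top 115 [-0.0105  0.0126] [-0.015   0.0088]
side0 599 sx [-0.0304 -0.0261  0.0008  0.0303  0.0372] sy [0.0754 0.0786 0.0979 0.1131 0.1146] z [0.1618 0.1668 0.1686]
((-0.00013645365834236145, 0.094568632543087), (0.05600710213184357, 0.041599199175834656), 0.865503191947937)
 band side -1 280 sy [0.0694 0.0991 0.1173] sx [-0.0686 -0.057  -0.0422]
 band side 1 70 sy [0.0725 0.1113 0.1211] sx [0.0493 0.0596 0.065 ]
 knob top 110 [-0.0121  0.0095] [-0.0093  0.0128]
```

View pics/mat.png

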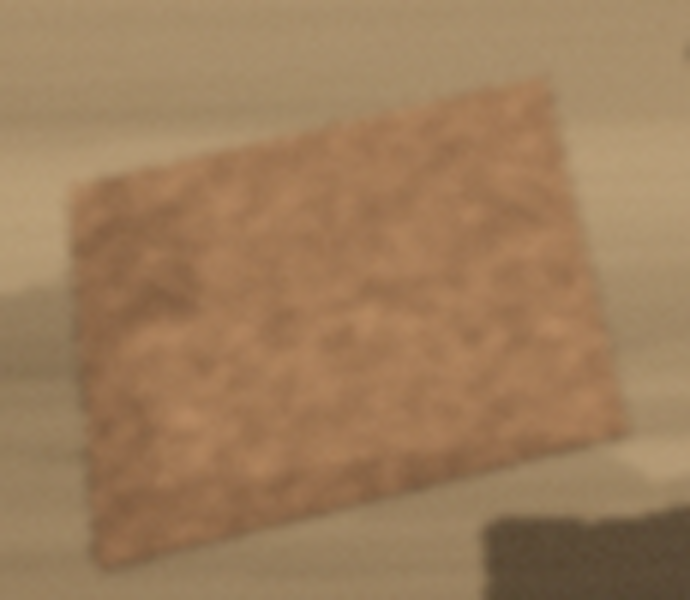

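Run:
```python
from h import *
np.set_printoptions(precision=4,suppress=True)
s=load('scene0'); C=np.array([atz(s,115+x/6,215+y/6,.004)[:2] for x,y in((70,185),(550,78),(628,435),(98,568))])
print(C,np.linalg.norm(C-np.roll(C,1,0),axis=1)); mat=C.mean(0);print('mat',mat)
O=np.array([.5905,-.0045]); pad=O+.092*YA; print('pad',pad)
from station import env, jaws, kinematics, sensors, capture, camera_model
for z in(.171,.36): print(kinematics.ik(np.r_[pad,z],down(TH)),kinematics.ik(np.r_[mat,z],down(TH)),kinematics.ik(np.r_[mat,.14],down(TH)))
o=sensors.get_obs()
env.move_straight(np.r_[o['position'][:2],.34],speed=.2)
env.move_to(np.r_[pad,.36],down(TH))
jaws.set_gripper(.064,40)
print(env.tip_extent)
m=camera_model('wrist'); p,d=capture('wrist'); cv2.imwrite('pics/w1.png',p); np.savez('w1.npz',p=p,d=d,**{k:np.array(v) for k,v in m.items()})
o=sensors.get_obs(); print(o['clock'],o['position'],o['orientation'],o['grip_width'])
```

```text
[[ 0.4125 -0.4666]
 [ 0.3602 -0.273 ]
 [ 0.5523 -0.2212]
 [ 0.6048 -0.4131]] [0.1996 0.2005 0.199  0.1989]
mat [ 0.4824 -0.3435]
pad [0.5766 0.0864]
[ 0.0136  0.1876  1.7143 -0.      1.2397  1.4324] [-0.7518  0.2087  1.6898 -0.      1.2431  0.667 ] [-0.7518  0.2424  1.7124 -0.      1.1868  0.667 ]
[ 0.0136  0.0713  1.4856 -0.      1.5847  1.4324] [-0.7518  0.0937  1.4617 -0.      1.5861  0.667 ] [-0.7518  0.2424  1.7124 -0.      1.1868  0.667 ]
0.017
3.7583 [0.5766 0.0863 0.36  ] [-3.1325 -0.2381 -0.    ] 0.06370525325605622
```

View pics/w1.png

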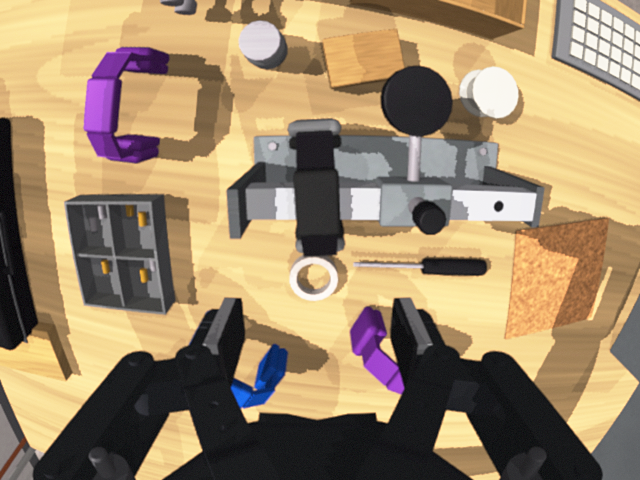

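The wrist view shows the dark muffs' pad at about (318,203), the knob top at (432,213) and the hole at (499,206). The jaws are aligned with the tube. I'll check these positions with the fisheye model.

```bash
cat >> h.py <<'E'
def wz(f,u,v,z):
    x,y=u-float(f['cx']),v-float(f['cy']); r=np.hypot(x,y); t=r/float(f['fx'])
    d=np.array([np.sin(t)*x/r,-np.sin(t)*y/r,-np.cos(t)]); M=f['cam_to_world']; d=M[:3,:3]@d; o=M[:3,3]
    return o+d*(z-o[2])/d[2]
E
python3 - <<'E'
from h import *
f=load('w1'); p=f['p']; cv2.imwrite('pics/w1c.png',cv2.resize(p[110:260,225:425],None,fx=4,fy=4,interpolation=cv2.INTER_CUBIC))
cv2.imwrite('pics/w1d.png',cv2.resize(p[160:250,370:550],None,fx=4.4,fy=4.4,interpolation=cv2.INTER_CUBIC))
E
```

```text
(no output)
```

View pics/w1c.png

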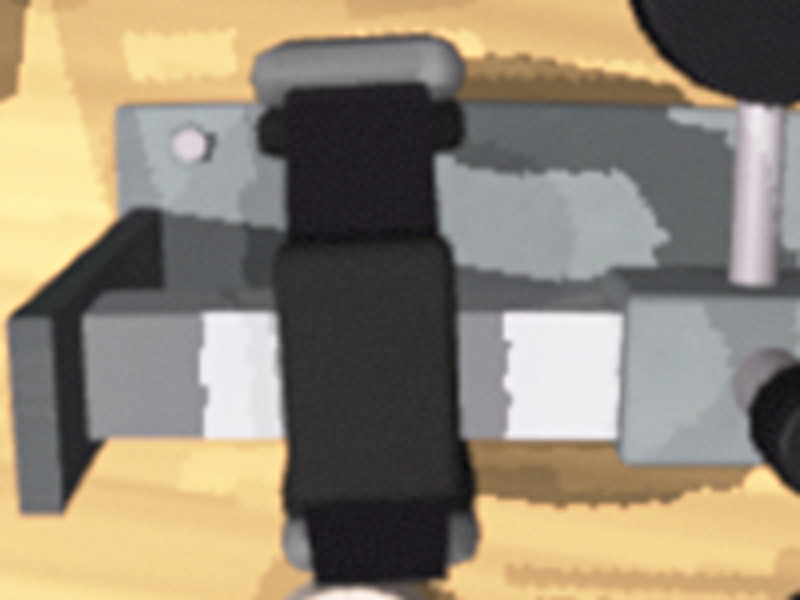

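View pics/w1d.png

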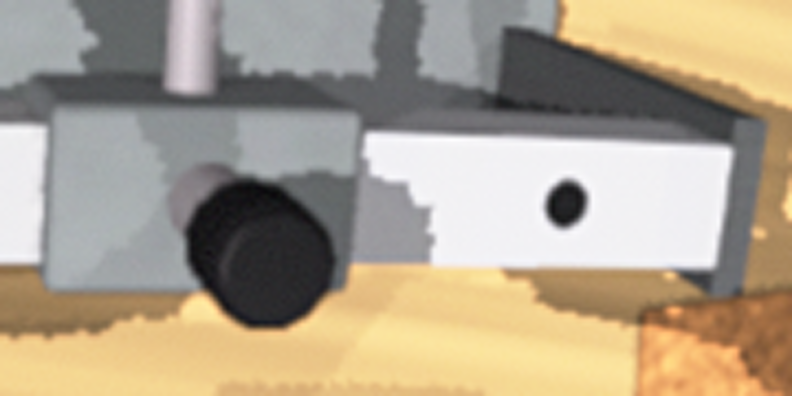

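Run:
```python
from h import *
np.set_printoptions(precision=4,suppress=True)
f=load('w1'); O=np.array([.5905,-.0045])
def S(n,a): q=a[:2]-O; print(n,a[:2],'stand',q@XA,q@YA)
C=[wz(f,225+x/4,110+y/4,.168) for x,y in((280,245),(452,240),(460,500),(292,505))]
for c in C: S('padc',c)
S('pad',np.mean(C,0)); S('tall',wz(f,225+38/4,110+415/4,.185))
S('knob',wz(f,370+276/4.4,160+272/4.4,.207)); S('hole',wz(f,370+566/4.4,160+203/4.4,.15))
```

```text
padc [0.6059 0.1114] stand 0.03274817341958455 0.11218995876936144
padc [0.6126 0.0749] stand 0.033835237346115786 0.07510254107528246
padc [0.5544 0.0632] stand -0.025423536049643564 0.07240607791196124
padc [0.5475 0.1006] stand -0.026628403530888176 0.11044671835491891
pad [0.5801 0.0875] stand 0.00363286779629215 0.09253632402788102
tall [0.5653 0.1572] stand -0.0003872706794433925 0.16368095818331793
knob [ 0.5899 -0.0051] stand -0.00069974013436312 -0.0005453614005616668
hole [ 0.6035 -0.0941] stand -0.0007407725963664378 -0.09048112279751533
```

All three views agree to about 2 mm: pad at stand y +92, knob at 0, hole at -90, tall end at +164. Now I'll grip the pad.

Run:
```python
from h import *
np.set_printoptions(precision=4,suppress=True)
from station import env, jaws, kinematics, sensors, capture, camera_model
O=np.array([.5902,-.0048]); pad=O+.0925*YA+.0015*XA
env.move_straight(np.r_[pad,.22],speed=.2)
env.move_straight(np.r_[pad,.171],speed=.06)
o=sensors.get_obs(); print(o['clock'],o['ft_force'],o['position'])
jaws.set_gripper(.03,60)
o=sensors.get_obs(); print(o['clock'],o['ft_force'],o['grip_width'])
env.move_straight(np.r_[pad,.19],speed=.05)
o=sensors.get_obs(); print(o['clock'],o['ft_force'],o['grip_width'])
for n in('side','scene'):
    p,d=capture(n); cv2.imwrite(f'pics/{n}2.png',p[160:400,180:500])
```

```text
5.575 [-0.2886  0.9043 -0.2157] [0.578  0.0869 0.1714]
5.9167 [-0.0522 -0.1585  3.6164] 0.038458190753136244
6.45 [-0.0603  0.2537 -2.4085] 0.03864238522024506
```

View pics/side2.png

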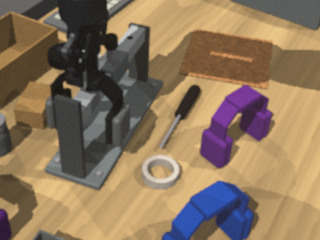

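View pics/scene2.png

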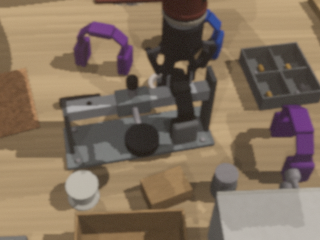

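Lifted: 2.4 N matches the 0.24 kg. Now I'll lift clear and carry.

Run:
```python
from h import *
np.set_printoptions(precision=4,suppress=True)
from station import env, jaws, kinematics, sensors, capture, camera_model
O=np.array([.5902,-.0048]); pad=O+.0925*YA+.0015*XA; mat=np.array([.4824,-.3435])
env.move_straight(np.r_[pad,.375],speed=.12)
env.pause(.3)
o=sensors.get_obs(); print(o['clock'],o['ft_force'],o['grip_width'],o['position'])
env.move_straight(np.r_[mat,.375],speed=.2)
env.move_straight(np.r_[mat,.18],speed=.15)
env.pause(.2)
o=sensors.get_obs(); print(o['clock'],o['ft_force'],o['grip_width'],o['position'])
for n in('side','scene'):
    p,d=capture(n); cv2.imwrite(f'pics/{n}3.png',p)
```

```text
8.5417 [-0.2827  0.3046 -2.9877] 0.038455986701821536 [0.5776 0.0869 0.3747]
12.5417 [-0.917   0.4917 -2.2164] 0.038327872514595816 [ 0.4827 -0.3438  0.1809]
```

View pics/side3.png

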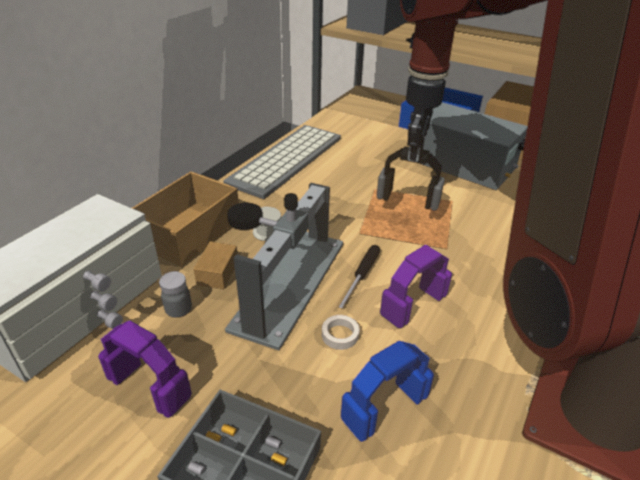

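View pics/scene3.png

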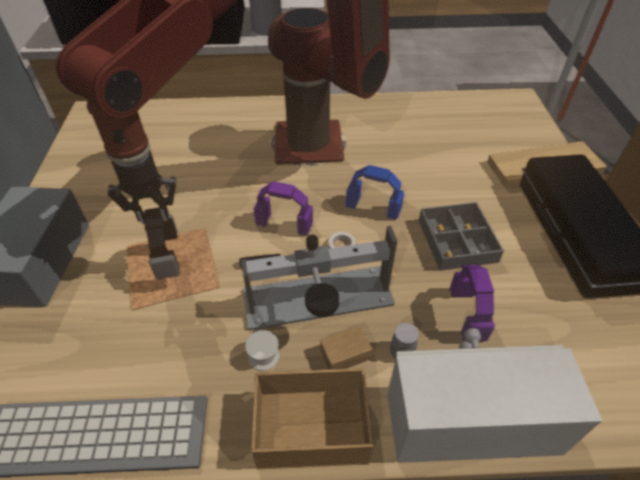

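The muffs hang upright over the mat, and the section is still in place. I'll lower until there is contact, then let go.

Run:
```python
from h import *
np.set_printoptions(precision=4,suppress=True)
from station import env, jaws, kinematics, sensors, capture, camera_model
mat=np.array([.4824,-.3435])
env.move_straight(np.r_[mat,.142],speed=.08)
f0=sensors.get_obs()['ft_force'][2]
z=.142
while z>.130:
    z-=.001; env.move_straight(np.r_[mat,z],speed=.03)
    f=sensors.get_obs()['ft_force'][2]
    if f>f0+3: break
print(f0,f,z,sensors.get_obs()['clock'])
jaws.set_gripper(.064,60); env.pause(.1)
o=sensors.get_obs(); print(o['ft_force'],o['grip_width'],o['position'])
env.move_straight(np.r_[mat,.27],speed=.2)
env.pause(.3)
for n in('side','scene'):
    m=camera_model(n)
    p,d=capture(n); cv2.imwrite(f'pics/{n}4.png',p); np.savez(n+'4.npz',p=p,d=d,**{k:np.array(v) for k,v in m.items()})
print(sensors.get_obs()['clock'])
p=cv2.imread('pics/scene4.png');q=cv2.imread('pics/side4.png')
cv2.imwrite('pics/both4.png',np.hstack([cv2.resize(p[200:340,100:410],(400,181)),cv2.resize(q[160:300,230:520],(400,181))]))
```

```text
-1.795383424350397 5.543091002077352 0.13499999999999998 15.0167
[ 0.1443 -0.3746  0.4575] 0.06395604356063886 [ 0.4824 -0.3435  0.1349]
16.7083
```

View pics/scene4.png

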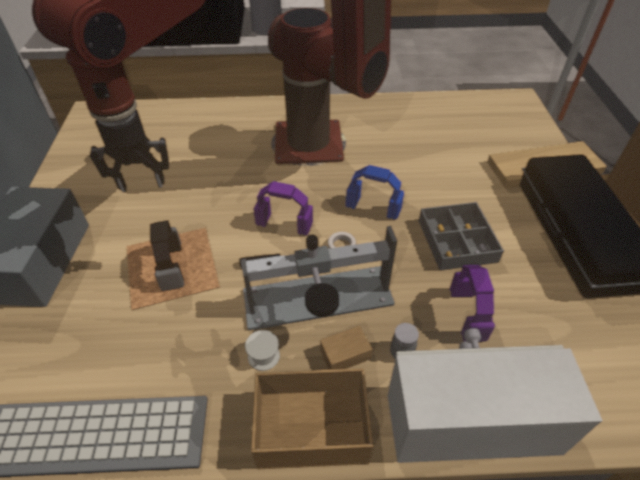

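View pics/side4.png

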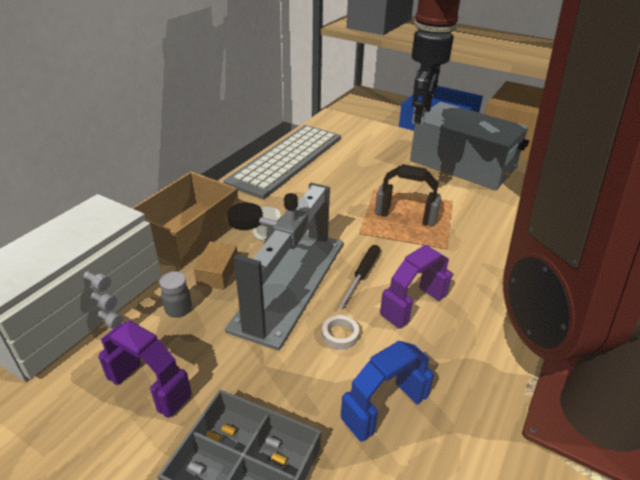

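The muffs are standing on their cups on the mat, let go, at scene (165,255). Now the knob.

Run:
```python
from h import *
np.set_printoptions(precision=4,suppress=True)
from station import env, jaws, kinematics, sensors, capture, camera_model
O=np.array([.5902,-.0048])
env.move_straight(np.r_[.4824,-.3435,.33],speed=.25)
env.move_to(np.r_[O,.33],down(TH))
jaws.set_gripper(.055,60)
m=camera_model('wrist'); p,d=capture('wrist'); cv2.imwrite('pics/w5.png',p); np.savez('w5.npz',p=p,d=d,**{k:np.array(v) for k,v in m.items()})
print(sensors.get_obs()['clock'])
c=p[150:270,230:430]; cv2.imwrite('pics/w5c.png',cv2.resize(c,None,fx=4,fy=4,interpolation=cv2.INTER_CUBIC))
```

```text
18.7417
```

View pics/w5.png

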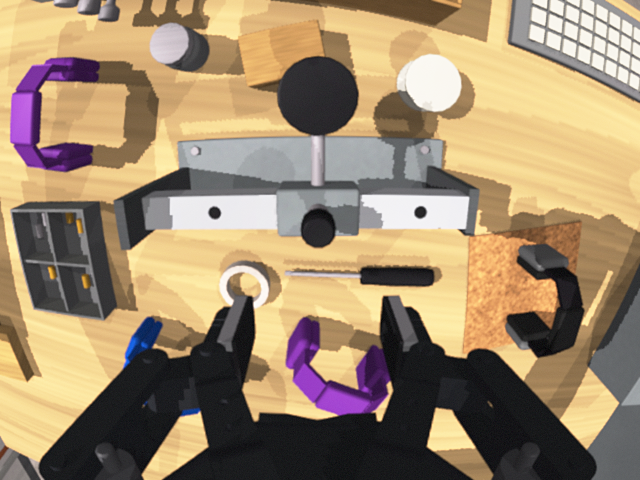

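View pics/w5c.png

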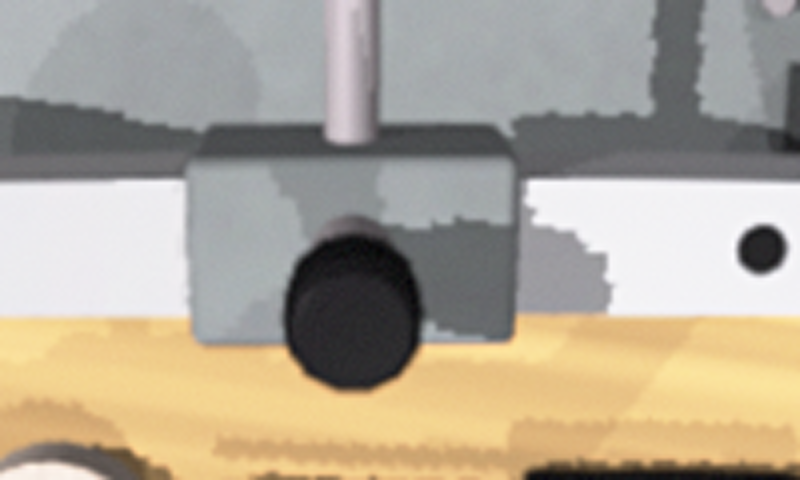

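The knob top is at (318.5,232) and both holes are visible, at (214,212) and (420.5,212).

Run:
```python
from h import *
np.set_printoptions(precision=4,suppress=True)
from station import env, jaws, kinematics, sensors, capture, camera_model
f=load('w5')
k=wz(f,230+354/4,150+328/4,.207); a=wz(f,214.5,212.3,.15); b=wz(f,420.5,212,.15)
print('knob',k,'h+',a,'h-',b,'dist',np.linalg.norm(a-b),'yaw',np.arctan2(-(a-b)[0],(a-b)[1]),'mid',(a+b)/2)
O=np.array([.5902,-.0048]); 
k2=(k[:2]+O)/2 if np.linalg.norm(k[:2]-O)<.004 else None
print(k2)
env.move_straight(np.r_[k2,.235],speed=.15)
env.move_straight(np.r_[k2,.197],speed=.05)
o=sensors.get_obs(); print(o['clock'],o['ft_force'],o['position'])
jaws.set_gripper(.015,60)
o=sensors.get_obs(); print(o['clock'],o['ft_force'],o['grip_width'],o['position'])
m=camera_model('wrist'); p,d=capture('wrist'); cv2.imwrite('pics/w6.png',p)
```

```text
knob [ 0.5907 -0.0055  0.207 ] h+ [0.5762 0.0843 0.15  ] h- [ 0.6036 -0.094   0.15  ] dist 0.1803075320390476 yaw 0.15242027154548357 mid [ 0.5899 -0.0049  0.15  ]
[ 0.5905 -0.0051]
20.4333 [0.6795 0.5591 0.1052] [ 0.5907 -0.0052  0.1973]
20.8167 [-0.5136 -0.2699  3.7274] 0.024231294837857617 [ 0.5908 -0.0053  0.1978]
```

View pics/w6.png

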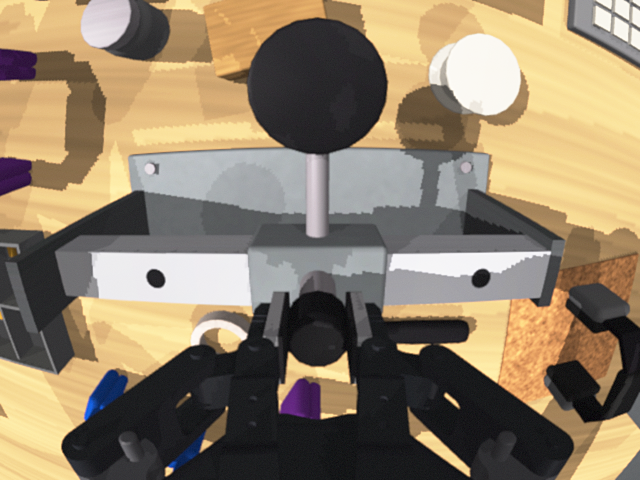

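The knob is gripped (width 24.2 mm, same −1.6 mm bias as on the 40 mm pad). Pull it up.

Run:
```python
from h import *
np.set_printoptions(precision=4,suppress=True)
from station import env, jaws, kinematics, sensors, capture, camera_model
o=sensors.get_obs(); p0=o['position'].copy(); np.save('p0.npy',p0); print(o['clock'],o['ft_force'])
for dz in(.004,.01,.0175):
    env.move_straight(p0+[0,0,dz],speed=.04)
    o=sensors.get_obs(); print(dz,o['clock'],o['ft_force'],o['grip_width'],o['position']-p0)
env.pause(.2)
m=camera_model('wrist'); p,d=capture('wrist'); cv2.imwrite('pics/w7.png',p[150:450,130:530])
p,d=capture('side'); cv2.imwrite('pics/side7.png',cv2.resize(p[160:320,200:380],None,fx=4,fy=4))
```

```text
20.8667 [-0.636  -0.1251  4.1049]
0.004 21.1333 [ 2.6199 -0.2392 -4.3171] 0.024617825081042925 [-0.0001 -0.      0.0033]
0.01 21.4333 [ 4.2034 -0.1052 -6.3366] 0.024340844381835237 [-0.0001  0.0001  0.0095]
0.0175 21.775 [ 3.4202 -0.0461 -8.4402] 0.023957039033326414 [-0.0002  0.0001  0.017 ]
```

View pics/w7.png

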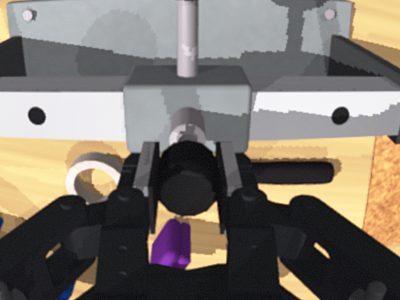

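View pics/side7.png

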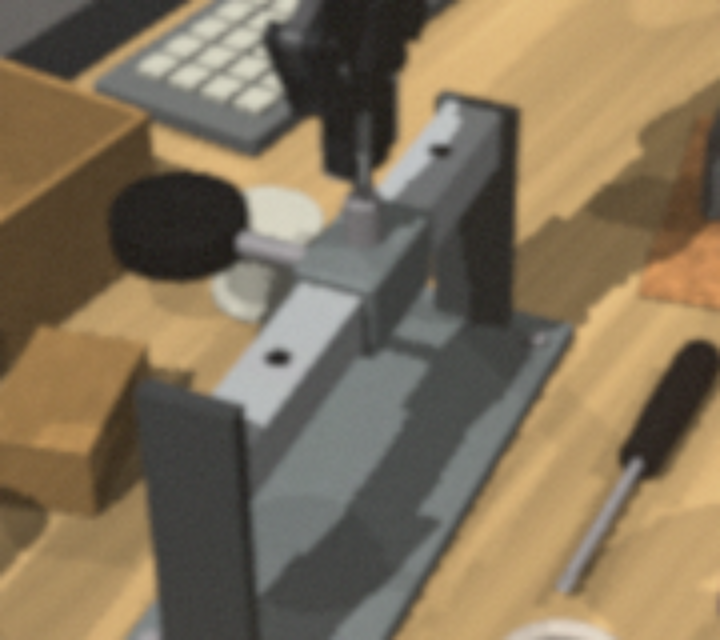

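The plunger shaft is visible and the pull force of about 8 N matches the spring. Slide one hole along.

Run:
```python
from h import *
np.set_printoptions(precision=4,suppress=True)
from station import env, jaws, kinematics, sensors, capture, camera_model
p0=np.load('p0.npy'); Y=np.r_[YA,0]
for s in(.03,.06,.09):
    env.move_straight(p0+Y*s+[0,0,.0175],speed=.06)
    o=sensors.get_obs(); print(s,o['clock'],o['ft_force'],o['grip_width'],o['position']-p0-Y*s)
    if abs(o['ft_force'][:2]).max()>15: break
env.pause(.2)
o=sensors.get_obs(); print(o['clock'],o['ft_force'])
p,d=capture('wrist'); cv2.imwrite('pics/w8.png',p)
p,d=capture('side'); cv2.imwrite('pics/side8.png',cv2.resize(p[160:320,200:380],None,fx=4,fy=4))
```

```text
0.03 22.725 [ 1.8246  2.3681 -8.5366] 0.02417617011884387 [-0.0003  0.001   0.0175]
0.06 23.375 [ 0.2226  1.3979 -8.191 ] 0.02393944645396214 [-0.0003  0.0009  0.0175]
0.09 24.025 [ 0.3331  1.2487 -7.4802] 0.023811284107821733 [-0.0002  0.0009  0.0174]
24.225 [ 0.3013  1.8012 -8.772 ]
```

View pics/w8.png

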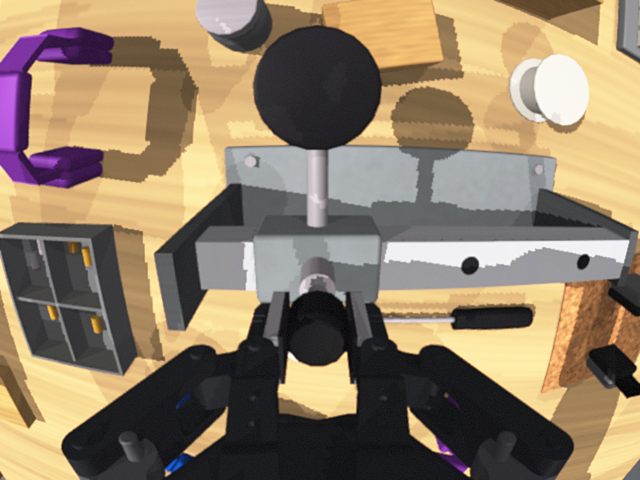

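View pics/side8.png

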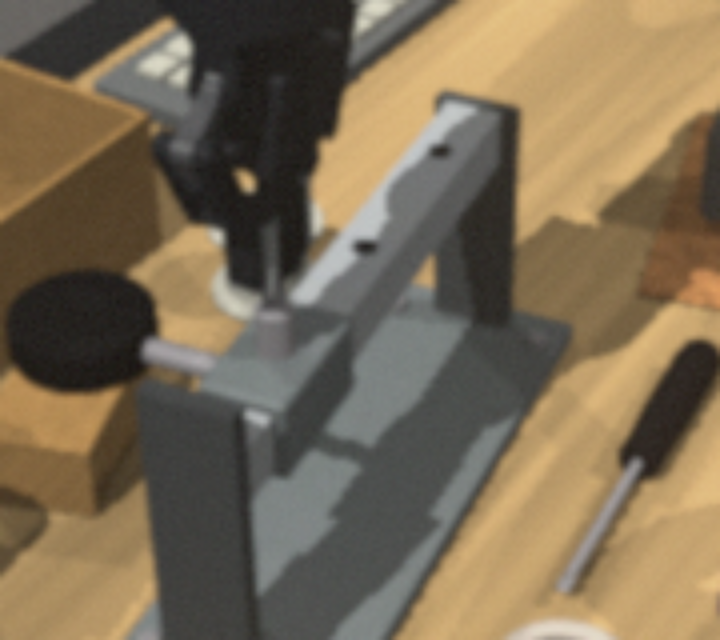

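The section is at the new place, with the middle and rear holes both visible behind it. Lower the pin, watching the force.

Run:
```python
from h import *
np.set_printoptions(precision=4,suppress=True)
from station import env, jaws, kinematics, sensors, capture, camera_model
p0=np.load('p0.npy'); Y=np.r_[YA,0]; s=.0898
z=.0175
while z>-.0035:
    z-=.0015; env.move_straight(p0+Y*s+[0,0,z],speed=.03)
    o=sensors.get_obs(); print('%.4f'%z,o['ft_force'],(o['position']-p0)[2],'y',(o['position']-p0)@Y)
    if o['ft_force'][2]>6: break
env.pause(.3); o=sensors.get_obs(); print(o['clock'],o['ft_force'],o['grip_width'],o['position']-p0)
p,d=capture('wrist'); cv2.imwrite('pics/w9.png',p[150:450,130:530])
p,d=capture('side'); cv2.imwrite('pics/side9.png',cv2.resize(p[160:320,200:380],None,fx=4,fy=4))
```

```text
0.0160 [-0.7031  1.3049 -8.5524] 0.015778539894728605 y 0.08970658021969821
0.0145 [-0.8598  1.7427 -7.579 ] 0.014370430027489695 y 0.08971587680831865
0.0130 [-1.3045  1.1849 -7.8905] 0.012883720769112844 y 0.0897015057451102
0.0115 [-2.0843  0.3548 -6.523 ] 0.01143170121020734 y 0.08971926473695702
0.0100 [-1.6852 -0.2903 -7.083 ] 0.009935579959205132 y 0.0897274132920743
0.0085 [-1.4923 -0.6239 -6.7941] 0.008408271751112917 y 0.0897196922451306
0.0070 [-2.0347 -1.1632 -5.7938] 0.006920783274119241 y 0.0897394764015294
0.0055 [-1.7909 -0.5829 -6.1047] 0.005443741093130922 y 0.08975483613424598
0.0040 [-2.0192 -1.3145 -6.4246] 0.0039147962819488236 y 0.0897329168477749
0.0025 [-2.4554 -0.5085 -5.0518] 0.0024456748542450446 y 0.08973718231706394
0.0010 [-1.9527 -1.5973 -5.997 ] 0.0009138521425978985 y 0.0897674454375739
-0.0005 [-4.2622 -1.5233 -1.8728] 0.00011627955954424118 y 0.08974488555324889
-0.0020 [-9.8684 -1.625   6.6288] -6.612245362636049e-06 y 0.08974109376601641
27.875 [-8.3663 -0.9797  7.0333] 0.024031952933389115 [-0.0134  0.0887 -0.    ]
```

View pics/w9.png

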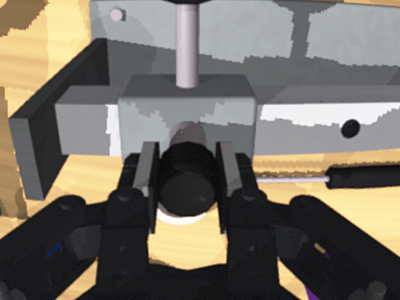

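View pics/side9.png

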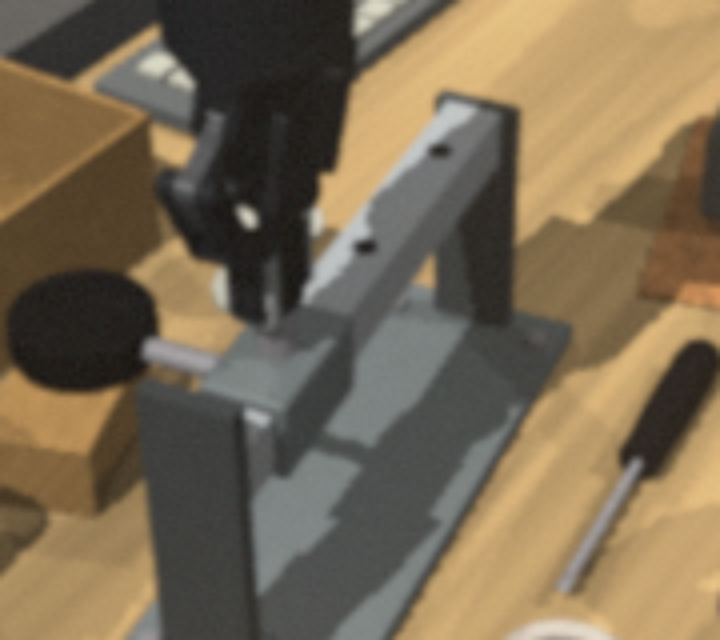

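The pin went all the way down, back to the starting height and hard against the home stop. It didn't stop at 0.014, and there is no shaft showing. One last view of everything, then I'll hand in.

Run:
```python
from h import *
from station import sensors, capture, camera_model
a=load('scene0')['p']; p,d=capture('scene'); cv2.imwrite('pics/scene9.png',p)
o=sensors.get_obs(); print(o['clock'],o['ft_force'],o['grip_width'],abs(o['joint_velocities']).max())
```

```text
28.025 [-9.10174913 -2.1570493   6.68348658] 0.02416403169158707 0.0017277810086026308
```

View pics/scene9.png

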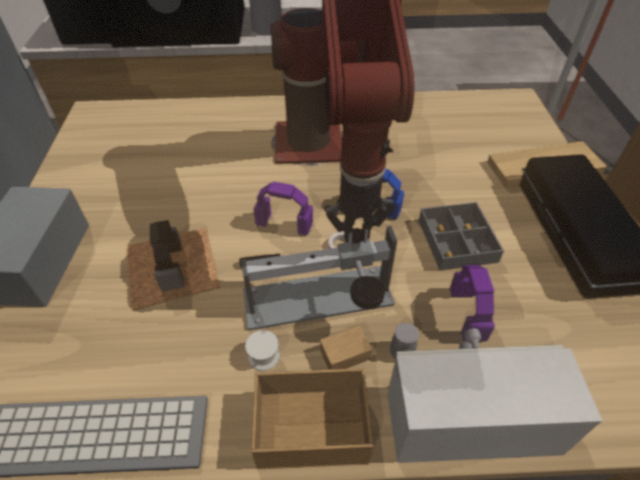

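The muffs are upright on the mat at (165,255), the section is by the tall plate, and the reel (262,350), carton (346,348), jar (405,340), tape and tray are where they were.

```bash
python3 -c "
from station import workorder
print(workorder.close_job())"
```

```text
the job is handed in; nothing more can be done
None
```

The job is handed in, at about 28 s on the robot's clock. I lifted the dark ear defenders off the tube and stood them on their cups on the cork mat, about at its centre, then let go. Then I pulled the knob up 17 mm, slid the lamp section to the next hole and lowered the pin.

- **Pin and section:** my last readings put the slide at 89.7 mm. The knob was back at its starting height against a hard stop (about 7 N), so the pin is home in the hole.
- **Grip:** the fingers still hold the knob at the 60 N grip setting, and the arm was at rest.
- **Ear defenders and other things:** the last scene picture shows the ear defenders upright on the mat, with the other items looking unmoved. I checked this by eye only and didn't re-measure; the screwdriver is mostly hidden in that view.
- **Small mismatch:** about 9 N of sideways force remains at the wrist from pressing the knob home, well below the limits. No check failed, and the camera measurements agreed within a few millimetres.

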